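Weigh the tall glass jar

ROBOT

A 7-joint arm with a two-finger parallel gripper is mounted at the origin on the work surface. World frame = base frame: x ahead of the robot, y to its left, z up, the work surface at z = 0. Lengths are in m, angles in rad, forces in N, time in s.
With the tool pointing down it reaches from about 0.4 to 0.75 m from the base axis. Payload 19.5 kg.
Tool frame: the origin (TCP) lies between the finger pads; the fingertips stand 11 mm ahead of it and the grasp point (between the pads) lies 8 mm behind it (robot.nose_length is the distance from the TCP to the fingertips, in m); z points along the fingers, y is the line along which they close (so a half turn about z gives the same grasp; the last joint's range is limited). The gripper opens to 85 mm and grips with 20 to 120 N. Pads are 22 mm wide; open, the fingers measure 114 mm over their backs; the gripper's body (76 mm by 85 mm) begins 54 mm behind the grasp point. The pads swing forward as they close: fully open they stand 13 mm farther back than shut.
Start: joints at [-1.164, 0.707, -0.028, 1.485, 0.022, 0.951, -0.075], TCP at [0.249, 0.518, 0.242] pointing down, gripper open.
Joint ranges: [-2.71, 2.71], [-0.32, 2.16], [-1.57, 1.52], [0, 2.45], [-1.46, 4.6], [0, 2.02], [-2.83, 2.83]. Speed limits (rad/s): [1.89, 1.89, 2.57, 2.57, 3.01, 3.01, 3.01].

INTERFACE

Orientations are given as a rotation vector (axis times angle).
In Python, from plant import robot gives the robot as it stands.
- The arm moves only by the tool move_arm, never from a script. Its argument "targets" is a list of rows, each a list of 5 numbers: the opening, from 0 (shut) to 1 (fully open), then the shift along the world's x, y, z as a fraction of full scale, then the turn about the world's z as a fraction of full scale. In form: [[hand, dx, dy, dz, yaw], ...]. A call has 1 to 12 rows; each row shifts and turns the commanded pose from where the row before left it; what a row does not reach is not made up. Full scale, the value 1, is 75 mm for a shift and 180 degrees for a turn. A row lasts 1/8 s, in which the tool goes at most 62.5 mm and 10.7 degrees, less where a joint would pass 70% of its speed; a pose out of reach is approached as far as the arm can. A call with a number of a shift or a turn outside -1 to 1 is refused whole. A call with a gripper value outside its range is refused whole. The fingers move at their own pace and stop on an object; the grip force is fixed at half the most. Time passes only in rows, so rows that do not move let the fingers close. It gives the time, the measured TCP pose, the force, the opening and the grip force at its end, in the units of the state.
- robot.get_obs(): the state, without advancing time (a new reading comes with each control period).
- robot.capture(name): name is "scene" or "side" or "wrist"; returns a dict with "img" (384x512x3 uint8, blue, green, red), "mtx" (3x3 intrinsics, pixels), "R" (3x3) and "t" (3): a world point X has camera coordinates R X + t. Camera axes: x right, y down, z forward; pixel columns grow to the right and rows downward; lengths in m; the calibration is good to about 2 mm. A picture is of the moment at which its call begins. There is no depth.
- robot.finish_job(): hands the job in; it is judged then, once.
The state is a dict: "time": time; "joints": joint angles; "dq": joint speeds; "joint_efforts": joint torques, N m; "ee_pos": TCP position; "eef_rot": TCP orientation; "force": force on the tool from outside, world axes, zero at the start; "torque": the same for the moment, N m; "finger_gap": finger opening in m; "finger_force": force on a finger pad.
Only numpy, scipy, OpenCV 4.12 (cv2) and the standard library are available. Lean on these libraries where they do the work, as an engineer would, in place of code of your own. Each camera call takes 0.05 s, during which the arm holds its last target. There are 200 camera calls.

TASK

Weigh the tall glass jar. First press the tare button on the kitchen scale fully down and let it come up again, then lift the tall jar out of the sloping rack and stand it upright on the middle of the scale's steel pan, and let go. The glass is thin: grip it lightly (a finger pressing with more than about 45 N cracks it), take it out without knocking it, set it down softly (no harder than 25 N), and leave the other things where they are.

Things in the scene. Friction and masses are not known exactly. Their poses are not given: they have to be found in the camera images.
- tall_jar: Tall closed glass jar, a straight cylinder 56 mm in diameter, 150 mm high, the top 22 mm a metal lid of the same diameter, a paper label low down; 0.2 to 0.4 kg. Origin: centre of its underside; z along its axis to the lid. It starts leaning in one bay of the rack (either one), axis 25 degrees from vertical. It cracks if the fingers squeeze it or it meets anything too hard (see goal).
- short_jar: The short jar, same make and 56 mm in diameter but only 105 mm high, leaning the same way in the rack's other bay, axes 125 mm apart. Origin: centre of its underside, z along its axis to the lid. To be left alone.
- rack: Fixed steel rack, two bays side by side, base 170 (x) by 250 mm (y). Origin: centre of its underside; z up, lids lean to -x. In its frame the undersides of the jars rest at (0.060, +/-0.0625, 0.036) on sloping ledges, with an 11 mm lip at the +x side and 50 mm high guides 6 mm from the jar's sides; each jar leans on a flat backrest 105 mm long on its lower (-x) side. Higher up all is open.
- scale: Fixed white kitchen scale, 240 mm (x) by 220 mm (y), housing top 48 mm high. Origin: centre of its underside; z up. The pan lies on its +x side, the black display and the tare button side by side on its -x side.
- pan (a point): Centre of the top of the scale's flat steel pan (160 mm in the scale's x by 200 mm in y), 62 mm above the work surface; it gives 0.5 mm per newton, up to 10 mm. Axes as the scale's.
- tare_top (a point): Centre of the top of the round tare button (30 mm in diameter) in a grey housing on the scale's -x side; moves down with the button.
- tare (a joint): Travel of the tare button: 0 up, 0.006 m fully down (spring, about 5 N).
- ramekin: White ceramic ramekin, 72 mm in diameter, 45 mm high, standing beyond the work; origin at the centre of its underside. To be left alone.
- spoon: Wooden spoon 200 mm long, lying between rack and scale, near the robot; origin near its middle. To be left alone.
Mind the look-alikes: they are no part of the job. What is shaped like the tall_jar but blue, orange or red is not meant.

How it is judged:
On the way, in this order (a step that is already met when the one before it is completed fails the run):
1. the tare button is pressed at least 4.5 mm down while the tall jar is still in the rack (value of joint tare above 0.0045 m and distance of tall_jar from where it was at the start of the episode below 0.02 m), for 0.05 s.
2. the button is let up again (value of joint tare below 0.0015 m), for 0.1 s.
3. the tall jar is lifted clear of the rack (contact force between tall_jar and rack below 0.1 N and contact force between the fingers and tall_jar above 1 N and distance of tall_jar from where it was at the start of the episode above 0.06 m), for 0.1 s.
At the end, for the whole second after the job is handed in: The tall jar stands upright (within 0.06 rad, lid up) and at rest on the scale's pan, its underside within 4 mm of the pan's top and its axis within 25 mm of the pan's centre, released; the tare button is up; the short jar, ramekin and spoon are within 20 mm of where they were (horizontal distance between tall_jar and pan below 0.025 m and z of tall_jar in the frame of pan between -0.004 and 0.004 m and angle between tall_jar's own z axis and vertical below 0.06 rad and contact force between tall_jar and scale above 0.8 N and linear speed of tall_jar below 0.01 m/s and value of joint tare below 0.0015 m and distance of each of short_jar, ramekin, spoon from where it was at the start of the episode below 0.02 m); the robot touches nothing.
It fails at once if the fingers squeeze the tall jar with more than 90 N in all (45 N a finger) (contact force between the fingers and tall_jar above 90 N).
It fails at once if the tall jar meets the scale with more than 25 N (contact force between tall_jar and scale above 25 N).
It fails at once if the tall jar knocks against the rack with more than 45 N (contact force between tall_jar and rack above 45 N).
It fails at once if the tall jar strikes the short jar, or tips past 70 degrees (contact force between tall_jar and short_jar above 3 N or angle between tall_jar's own z axis and vertical above 1.22 rad).
It fails at once if the short jar, the ramekin or the spoon is moved more than 20 mm (distance of any of short_jar, ramekin, spoon from where it was at the start of the episode above 0.02 m).
It also fails if it takes over 59 s, if anything falls off the work surface, if the arm or the gripper's body presses on something with over 40 N, if the wrist force passes 120 N, or if a joint passes its speed limit or range.

## Working session

There is one attempt and no reset: what is moved stays moved. The work goes in short steps, Python scripts to look and compute and a tool call to move; the robot and the scene stay as the last step left them, time stands still between calls to the robot, and variables do not carry over. Pictures are saved under pics/ and viewed, at most 10 in all, crops included, and the job is handed in when it is done.

Besides the shell and the picture viewer there is one more tool, called after "Request:" by a JSON object that holds its "method" and its "body", one argument or row to a line. move_arm: Moves the arm, as the interface text tells. Its arguments: {"type":"object","properties":{"targets":{"type":"array","items":{"type":"array","items":{"type":"number","minimum":-1,"maximum":1}}}},"required":["targets"]}

```bash
mkdir -p pics; cat > h.py <<'E'
import numpy as np,cv2,pickle
from plant import robot
def snap(n,f):
    c=robot.capture(n); cv2.imwrite(f'pics/{f}.png',c['img']); pickle.dump(c,open(f'pics/{f}.pkl','wb')); return c
def load(f): return pickle.load(open(f'pics/{f}.pkl','rb'))
def proj(c,X):
    p=c['mtx']@(c['R']@np.array(X,float)+c['t']); return p[:2]/p[2]
def ray(c,uv):
    d=c['R'].T@np.linalg.inv(c['mtx'])@np.array([*uv,1.]); o=-c['R'].T@c['t']; return o,d/np.linalg.norm(d)
def onz(c,uv,z):
    o,d=ray(c,uv); return o+d*(z-o[2])/d[2]
def tri(*obs):
    A=np.zeros((3,3));b=np.zeros(3);R=[]
    for c,uv in obs:
        o,d=ray(c,uv);P=np.eye(3)-np.outer(d,d);A+=P;b+=P@o;R.append((P,o))
    x=np.linalg.solve(A,b); return x,[float(np.linalg.norm(P@(x-o))) for P,o in R]
E
python3 - <<'E'
from h import *
for n in ('scene','side','wrist'):
    c=snap(n,n+'0'); print(n,-c['R'].T@c['t'],c['R'][2],c['mtx'][0,0])
o=robot.get_obs(); print(o)
E
```

```text
scene [1.44351935 0.14395684 0.88584986] [-0.71018967 -0.18737312 -0.67861768] 413.6791638049445
side [0.57438482 0.65345139 0.58878658] [ 0.03405734 -0.81254468 -0.58190312] 378.7430194693921
wrist [0.18757092 0.54735448 0.37366187] [ 0.24356497 -0.11873299 -0.96258952] 284.3664757510991
{'time': 0.15, 'joints': array([-1.16366935,  0.70695521, -0.02758732,  1.48488033,  0.02194726,
        0.95090418, -0.07546881]), 'dq': array([ 0.00040976, -0.00328642,  0.00112691, -0.00102881,  0.00048837,
        0.00094322,  0.00036508]), 'joint_efforts': array([ 1.36329025e-03, -8.83299708e+01,  1.23516787e+00, -2.36190641e+01,
        1.70768320e-02,  5.30669160e-03, -1.28605611e-04]), 'ee_pos': array([0.24941439, 0.51787936, 0.24194053]), 'eef_rot': array([-6.99107705e-01, -3.06262332e+00,  1.29640679e-03]), 'force': array([0.28404019, 0.12002387, 1.02478146]), 'torque': array([-0.00519221,  0.01502135,  0.02620869]), 'finger_force': 0.0, 'finger_gap': 0.08519045848896101}
```

View pics/scene0.png

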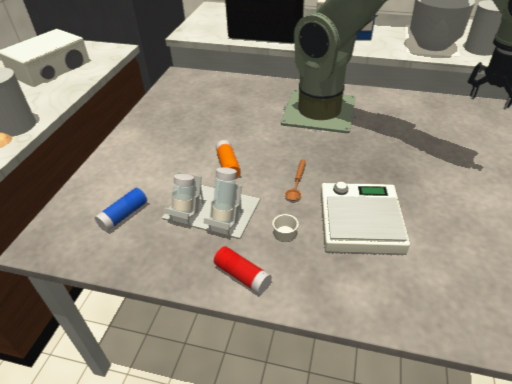

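View pics/side0.png

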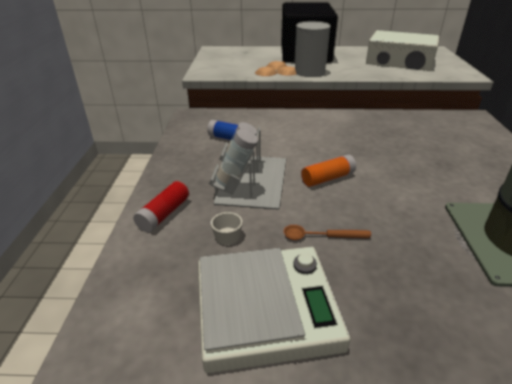

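The scene view shows the rack at about (213,207), with the tall jar at (225,200) in the bay nearer the scale and the short jar at (184,195). The scale is at (363,217), with the button at (341,188) and the display at (372,190). The side view shows the pan at (250,300), the button at (305,262) and the tall jar at (240,155). I'll zoom in to pick points.

```bash
python3 - <<'E'
from h import *
def crop(img,x,y,w,h,k):return cv2.resize(img[y:y+h,x:x+w],None,fx=k,fy=k,interpolation=cv2.INTER_CUBIC)
a=load('scene0')['img'];b=load('side0')['img']
cv2.imwrite('pics/c1.png',crop(a,155,150,110,90,7)) 
s1=crop(b,195,110,110,110,5);cv2.imwrite('pics/c2.png',s1)
t=np.hstack([crop(a,310,170,105,90,4)[:,:400],crop(b,190,240,160,140,2.57)[:360,:400]]);cv2.imwrite('pics/c3.png',t);print(t.shape)
E
```

```text
(360, 800, 3)
```

View pics/c1.png

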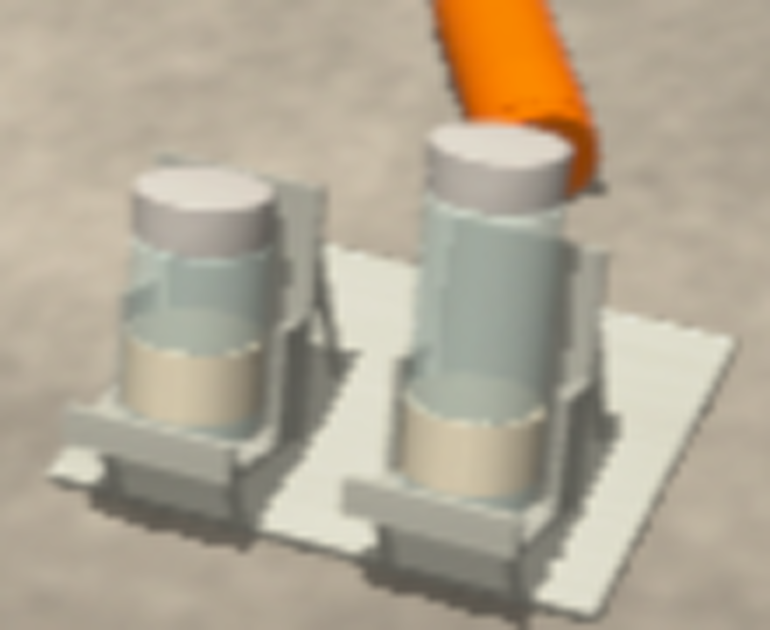

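View pics/c2.png

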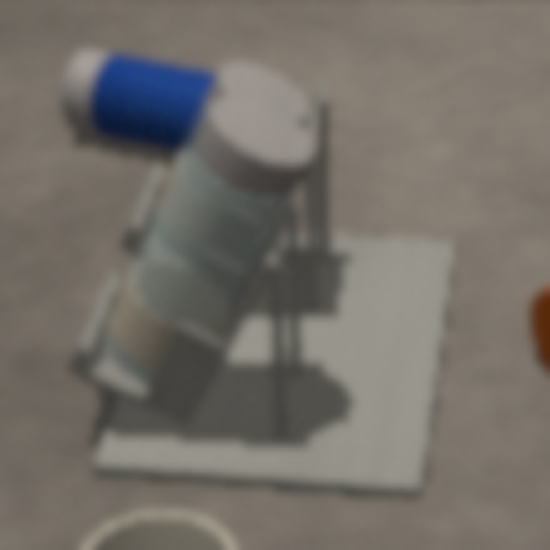

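View pics/c3.png

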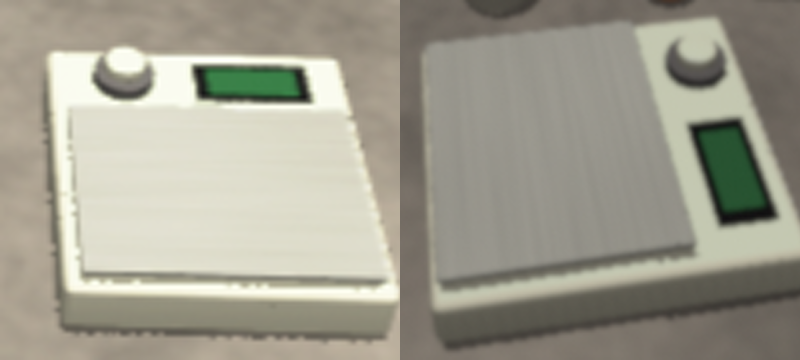

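In c1 the rack plate corners are at (737,340), (595,618) and (48,475), and the tall jar's lid centre is at about (500,147). In c2 the plate corners are at (455,240), (425,492) and (92,470), with the lid centre at about (265,115). In c3 the pan corners and the button cap (127,62 and 298,52) are clear in both views.

```bash
cat > fit.py <<'E'
from h import *
from scipy.optimize import least_squares
S=load('scene0');D=load('side0')
def px(p,k,o): return (np.array(p,float)+.5)/k-.5+np.array(o)
s1=lambda *p:px(p,7,(155,150)); d1=lambda *p:px(p,5,(195,110))
s3=lambda *p:px(p,4,(310,170)); d3=lambda *p:px(p,2.57,(190,240))
def rep(n,*o):
    x,e=tri(*o); print(n,x.round(4),np.round(e,4)); return x
rep('plate --+',(S,s1(737,340)),(D,d1(425,492)))
rep('plate ++',(S,s1(595,618)),(D,d1(92,470)))
lid=rep('lid',(S,s1(500,147)),(D,d1(265,115)))
P=[rep('pan',(S,s3(*a)),(D,d3(*b))) for a,b in [((72,105),(232,22)),((350,108),(292,245)),((388,280),(38,280)),((83,275),(25,45))]]
bt=rep('button',(S,s3(127,62)),(D,d3(298,52)))
# rack fit x,y,yaw,z : plate corners + lid centre
def Rz(a):return np.array([[np.cos(a),-np.sin(a),0],[np.sin(a),np.cos(a),0],[0,0,1]])
def W(p,X): return Rz(p[2])@np.array(X,float)+[p[0],p[1],0]
t=np.radians(25);ax=np.array([-np.sin(t),0,np.cos(t)])
def rr(p):
    z=p[3];r=[]
    for c,uv,X in [(S,s1(737,340),(-.085,.125,z)),(S,s1(595,618),(.085,.125,z)),(S,s1(48,475),(.085,-.125,z)),(D,d1(455,240),(-.085,-.125,z)),(D,d1(425,492),(-.085,.125,z)),(D,d1(92,470),(.085,.125,z)),
      (S,s1(500,147),np.array([.06,.0625,.036])+.15*ax),(D,d1(265,115),np.array([.06,.0625,.036])+.15*ax),(S,s1(203,188),np.array([.06,-.0625,.036])+.105*ax)]:
        r+=list(proj(c,W(p,X))-uv)
    return np.array(r)
f=least_squares(rr,[lid[0],lid[1],0,.003],x_scale=[.01,.01,.01,.001]);p=f.x;print('rack',p.round(4),f.fun.reshape(-1,2).round(1).tolist())
print('tall bottom',W(p,(.06,.0625,.036)),'lid',W(p,np.array([.06,.0625,.036])+.15*ax))
pc=np.mean(P,0);
def rs(q):
    r=[]
    for (sx,sy),a,b in zip([(-1,-1),(-1,1),(1,1),(1,-1)],[(72,105),(350,108),(388,280),(83,275)],[(232,22),(292,245),(38,280),(25,45)]):
        X=W(q,(sx*.08,sy*.1,q[3]));r+=list(proj(S,X)-s3(*a))+list(proj(D,X)-d3(*b))
    return np.array(r)
g=least_squares(rs,[pc[0],pc[1],0,.06],x_scale=[.01,.01,.01,.001]);print('pan',g.x.round(4),g.fun.reshape(-1,2).round(1).tolist())
print('button in pan frame',(Rz(g.x[2]).T@(bt-[g.x[0],g.x[1],0])).round(4))
print('fingers y yaw now', cv2.Rodrigues(robot.get_obs()['eef_rot'])[0].round(3).tolist())
for n,a,b in [('spoon',(293,196),(294,233)),('ramekin',(285,228),(228,235))]: print(n,onz(S,a,.02).round(3),onz(D,b,.02).round(3))
E
python3 fit.py
```

```text
plate --+ [ 0.5477 -0.1035  0.0041] [0.0002 0.0002]
plate ++ [ 0.7179 -0.119   0.0038] [0.0004 0.0004]
lid [ 0.6304 -0.1742  0.174 ] [0.004 0.004]
pan [0.5517 0.1017 0.0607] [0.0007 0.0007]
pan [0.5174 0.2972 0.0646] [0.0011 0.0011]
pan [0.6705 0.3228 0.0586] [0.0005 0.0005]
pan [0.7094 0.129  0.0584] [0.0012 0.0012]
button [0.5029 0.1362 0.0656] [0.0003 0.0003]
rack [ 0.6236 -0.2362 -0.0887  0.005 ] [[-0.4, 0.2], [-0.2, 0.2], [-0.7, 0.8], [-0.7, 0.3], [-1.0, -0.4], [-0.5, -0.6], [0.3, -1.9], [1.1, 2.3], [0.5, -1.1]]
tall bottom [ 0.68887054 -0.17930501  0.036     ] lid [ 0.62572707 -0.17368883  0.17194617]
pan [0.6118 0.2116 0.1842 0.0598] [[-1.2, -0.2], [-0.1, -0.4], [-0.8, 0.9], [1.7, 0.3], [0.7, 0.2], [-1.5, 0.9], [-0.6, -1.0], [-0.0, -0.4]]
button in pan frame [-0.1209 -0.0542  0.0656]
fingers y yaw now [[-0.901, 0.434, -0.0], [0.434, 0.901, -0.001], [0.0, -0.001, -1.0]]
spoon [ 0.533 -0.003  0.02 ] [0.517 0.008 0.02 ]
ramekin [0.667 0.    0.02 ] [0.665 0.019 0.02 ]
```

Request:
{"method": "move_arm", "body": {
  "targets": [
    [0,0.376,-0.566,0,0],
    [0,0.376,-0.566,0,0],
    [0,0.376,-0.566,0,0],
    [0,0.376,-0.566,0,0.038],
    [0,0.376,-0.566,0,0.038],
    [0,0.376,-0.566,0,0.038],
    [0,0.376,-0.566,0,0],
    [0,0.376,-0.566,0,0],
    [0,0.376,-0.566,0,0],
    [0,0,0,-0.6,0],
    [0,0,0,-0.6,0],
    [0,0,0,-0.5,0]
  ]
}}

```text
time: 1.65
ee_pos: [0.503, 0.1358, 0.1132]
eef_rot: [-0.143, -3.138, 0.0]
force: [0.6, -0.3, 1.1]
finger_gap: -0.0
finger_force: 0.0
```

Request:
{"method": "move_arm", "body": {
  "targets": [
    [0,0,0,-0.3,0],
    [0,0,0,-0.187,0],
    [0,0,0,0,0]
  ]
}}

```text
time: 2.02
ee_pos: [0.5029, 0.1359, 0.078]
eef_rot: [-0.142, -3.137, 0.001]
force: [-2.4, 0.1, 3.6]
finger_gap: -0.0002
finger_force: 1.5
```

```bash
python3 - <<'E'
from h import *
a=snap('scene','s1');b=snap('side','d1')
f=lambda i,x,y:cv2.resize(i[y:y+60,x:x+60],None,fx=6,fy=6,interpolation=cv2.INTER_CUBIC)
cv2.imwrite('pics/c4.png',np.hstack([f(a['img'],312,150),f(b['img'],275,220)]))
E
```

```text
(no output)
```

View pics/c4.png

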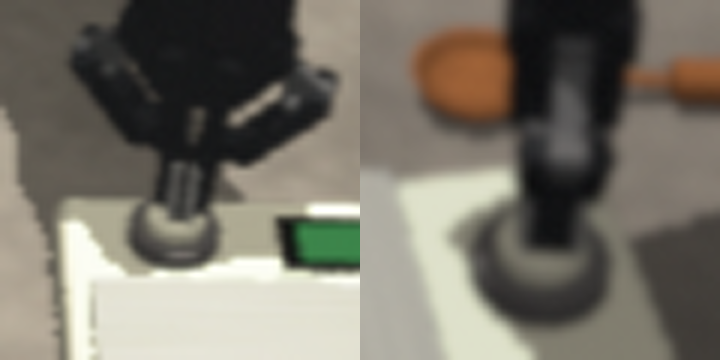

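The closed fingertips rest on the button cap, at about (180,215) and (550,240) in the crop, and contact force shows. Next I press down.

Request:
{"method": "move_arm", "body": {
  "targets": [
    [0,0,0,-0.04,0],
    [0,0,0,-0.027,0],
    [0,0,0,0,0]
  ]
}}

```text
time: 2.5
ee_pos: [0.5037, 0.1361, 0.0746]
eef_rot: [0.142, 3.137, 0.001]
force: [-7.1, -1.5, 29.8]
finger_gap: -0.0003
finger_force: 15.1
```

Request:
{"method": "move_arm", "body": {
  "targets": [
    [0,0,0,0.04,0],
    [0,0,0,0,0]
  ]
}}

```text
time: 2.75
ee_pos: [0.5036, 0.1361, 0.0767]
eef_rot: [0.143, 3.137, 0.0]
force: [-0.3, -0.4, 3.3]
finger_gap: 0.0002
finger_force: 1.9
```

Request:
{"method": "move_arm", "body": {
  "targets": [
    [0,0,0,0.04,0],
    [0,0,0,0,0]
  ]
}}

```text
time: 3.0
ee_pos: [0.5035, 0.136, 0.0794]
eef_rot: [0.142, 3.138, 0.0]
force: [0.8, 0.2, 1.7]
finger_gap: -0.0
finger_force: 1.1
```

Request:
{"method": "move_arm", "body": {
  "targets": [
    [0,0,0,0.04,0],
    [0,0,0,0,0]
  ]
}}

```text
time: 3.25
ee_pos: [0.5032, 0.136, 0.0823]
eef_rot: [-0.142, -3.138, 0.0]
force: [-0.2, -0.3, 0.4]
finger_gap: -0.0001
finger_force: 0.0
```

The finger force falls as the button rises, which gives a travel of about 6 mm. The button was fully pressed and is released now, so I move above the jar.

Request:
{"method": "move_arm", "body": {
  "targets": [
    [0,0,0,0.69,0],
    [0,0,0,0.69,0],
    [1,0,0,0.69,0],
    [1,0.263,-0.593,0,0],
    [1,0.263,-0.593,0,0],
    [1,0.263,-0.593,0,0],
    [1,0.263,-0.593,0,0],
    [1,0.263,-0.593,0,0],
    [1,0.263,-0.593,0,0],
    [1,0.263,-0.593,0,0],
    [1,0,0,0,0],
    [1,0,0,0,0]
  ]
}}

```text
time: 4.75
ee_pos: [0.6411, -0.1747, 0.2371]
eef_rot: [-0.142, -3.138, -0.001]
force: [-0.6, 0.3, 0.4]
finger_gap: 0.0857
finger_force: 0.0
```

```bash
python3 - <<'E'
from h import *
o=robot.get_obs();print(o['ee_pos'],o['force'],o['finger_gap'])
f=lambda i,x,y,w,h,k:cv2.resize(i[y:y+h,x:x+w],None,fx=k,fy=k,interpolation=cv2.INTER_CUBIC)
a=snap('wrist','w2');b=snap('side','d2')
cv2.imwrite('pics/c5.png',np.hstack([f(a['img'],0,0,512,384,.9),f(b['img'],180,60,110,115,3)]))
cv2.imwrite('pics/c5.png',np.hstack([cv2.resize(a['img'],(512,384)),f(b['img'],190,60,96,128,3)]))
E
```

```text
[ 0.64113591 -0.17472128  0.23712452] [-0.57490338  0.27462491  0.38653578] 0.08567455504245786Traceback (most recent call last):
  File "<stdin>", line 5, in <module>
    return _nx.concatenate(arrs, 1, dtype=dtype, casting=casting)
           ~~~~~~~~~~~~~~~^^^^^^^^^^^^^^^^^^^^^^^^^^^^^^^^^^^^^^^
ValueError: all the input array dimensions except for the concatenation axis must match exactly, but along dimension 0, the array at index 0 has size 346 and the array at index 1 has size 345
```

```bash
python3 - <<'E'
from h import *
f=lambda i,x,y,w,h,k:cv2.resize(i[y:y+h,x:x+w],None,fx=k,fy=k,interpolation=cv2.INTER_CUBIC)
a=load('wrist0');a=load('w2');b=snap('side','d2')
# predicted lid centre and bottom in wrist
im=a['img'].copy()
for X in [(.628,-.174,.173),(.6415,-.1753,.14)]:
    cv2.circle(im,tuple(int(v) for v in proj(a,X)),3,(0,0,255),-1)
    print(proj(a,X))
cv2.imwrite('pics/c5.png',np.hstack([im,f(b['img'],190,60,96,128,3)]))
E
```

```text
[253.90933517 191.07880334]
[253.81034796 195.9258217 ]
```

View pics/c5.png

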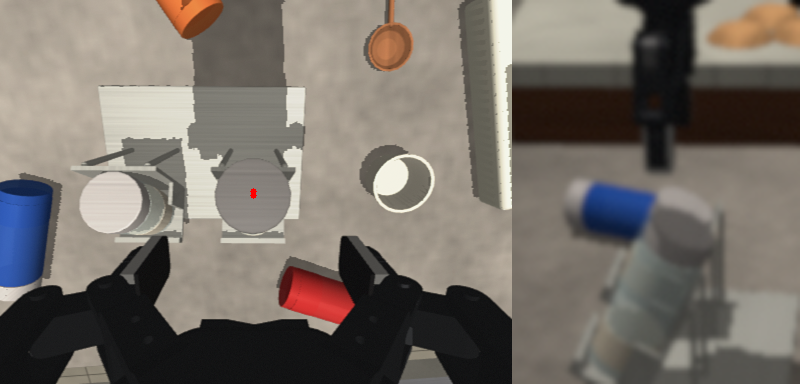

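The wrist view shows the lid centred at about (253,196), midway between the pads at columns 168 and 342. It sits about 3 mm farther in +x than predicted, so I add 2 mm and descend.

Request:
{"method": "move_arm", "body": {
  "targets": [
    [1,0.027,0,-0.35,0],
    [1,0,0,-0.35,0],
    [1,0,0,-0.35,0],
    [1,0,0,-0.35,0],
    [1,0,0,0,0],
    [1,0,0,0,0]
  ]
}}

```text
time: 5.65
ee_pos: [0.6438, -0.1751, 0.1338]
eef_rot: [0.142, 3.137, -0.0]
force: [-0.4, -0.7, 1.0]
finger_gap: 0.0852
finger_force: 0.0
```

Request:
{"method": "move_arm", "body": {
  "targets": [
    [0.72,0,0,0,0],
    [0.72,0,0,0,0],
    [0.72,0,0,0,0],
    [0.72,0,0,0,0]
  ]
}}

```text
time: 6.15
ee_pos: [0.6434, -0.1753, 0.1325]
eef_rot: [0.142, 3.138, -0.0]
force: [0.5, -0.1, -1.2]
finger_gap: 0.0614
finger_force: 0.0
```

Request:
{"method": "move_arm", "body": {
  "targets": [
    [0.68,0,0,0,0],
    [0.66,0,0,0,0],
    [0.65,0,0,0,0],
    [0.65,0,0,0,0]
  ]
}}

```text
time: 6.65
ee_pos: [0.6433, -0.1757, 0.1326]
eef_rot: [0.143, 3.138, -0.001]
force: [-0.9, -3.4, 3.3]
finger_gap: 0.0557
finger_force: 12.5
```

Request:
{"method": "move_arm", "body": {
  "targets": [
    [0.65,0,0,0,0],
    [0.65,0,0,0,0]
  ]
}}

```text
time: 6.9
ee_pos: [0.6434, -0.1756, 0.1326]
eef_rot: [0.143, 3.138, -0.001]
force: [-0.4, -3.5, 4.3]
finger_gap: 0.0558
finger_force: 12.7
```

Request:
{"method": "move_arm", "body": {
  "targets": [
    [0.65,0.049,-0.0044,0.039,0],
    [0.65,0.049,-0.0044,0.039,0],
    [0.65,0,0,0,0]
  ]
}}

```text
time: 7.28
ee_pos: [0.651, -0.1756, 0.1382]
eef_rot: [0.142, 3.138, 0.001]
force: [-0.7, -0.4, -3.2]
finger_gap: 0.0559
finger_force: 12.3
```

Request:
{"method": "move_arm", "body": {
  "targets": [
    [0.65,0.052,-0.0047,0.033,0],
    [0.65,0.052,-0.0047,0.033,0],
    [0.65,0,0,0,0]
  ]
}}

```text
time: 7.65
ee_pos: [0.6589, -0.1766, 0.1434]
eef_rot: [0.142, 3.138, -0.0]
force: [0.9, -0.0, -4.6]
finger_gap: 0.0555
finger_force: 12.1
```

```bash
python3 - <<'E'
from h import *
b=snap('side','d3');a=snap('scene','s3')
f=lambda i,x,y,w,h,k:cv2.resize(i[y:y+h,x:x+w],None,fx=k,fy=k,interpolation=cv2.INTER_CUBIC)
cv2.imwrite('pics/c6.png',np.hstack([f(b['img'],195,100,80,110,4.5),f(a['img'],190,130,80,110,4.5)]))
E
```

```text
(no output)
```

View pics/c6.png

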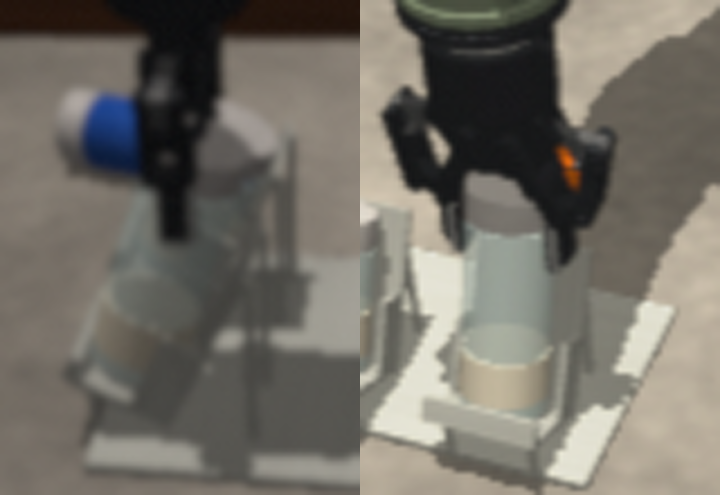

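The lid shows at about (240,140) and the label at about (122,330), so the change in lean isn't clear by eye. I'll fit the jar pose numerically.

```bash
python3 - <<'E'
from h import *
A=load('side0');B=load('d3')
g=lambda c:cv2.cvtColor(c['img'],cv2.COLOR_BGR2GRAY)
def tm(a,b,x,y,w,h,m=12):
    t=a[y:y+h,x:x+w];r=cv2.matchTemplate(b[y-m:y+h+m,x-m:x+w+m],t,cv2.TM_CCOEFF_NORMED)
    _,v,_,l=cv2.minMaxLoc(r);return l[0]-m,l[1]-m,round(v,3)
a,b=g(A),g(B)
print('lid right',tm(a,b,246,126,16,20),'label',tm(a,b,214,168,20,18),'label2',tm(a,b,216,160,26,28),'plate',tm(a,b,265,155,25,55))
S0=load('scene0');S1=load('s3');a,b=g(S0),g(S1)
print('scene label',tm(a,b,211,202,24,20),'lidlow',tm(a,b,217,174,18,10))
# what motions predict
p=np.array([.628,-.174,.173]);bt=np.array([.69,-.179,.06])
for n,d in [('trans',(.0155,-.001,.0108)),('up10',(0,0,.01)),('axis10',(-.0042,0,.009)),('x10',(.01,-.001,0))]:
    print(n,[ (proj(c,q+d)-proj(c,q)).round(1).tolist() for c in (A,S0) for q in (p,bt)])
E
```

```text
lid right (1, -8, 0.721) label (0, 0, 0.953) label2 (0, 0, 0.921) plate (2, -12, 0.47)
scene label (0, 0, 0.943) lidlow (1, 10, 0.794)
trans [[-6.5, -4.3], [-6.1, -3.8], [-2.4, 0.4], [-2.4, 1.1]]
up10 [[-0.1, -3.8], [-0.2, -3.3], [-0.3, -2.9], [-0.3, -2.5]]
axis10 [[1.7, -3.4], [1.4, -2.9], [0.2, -3.5], [0.2, -3.3]]
x10 [[-4.1, -0.2], [-3.8, -0.2], [-1.5, 2.3], [-1.5, 2.5]]
```

```bash
cat > lean.py <<'E'
from h import *
# jar pose score: gradient along the lid circles for rotation th about the lip top Q, plus shift (x',z)
ps=-.0887;ex=np.array([np.cos(ps),np.sin(ps),0]);ey=np.array([-np.sin(ps),np.cos(ps),0]);ez=np.array([0,0,1.])
def pts(b,th,hs=(.15,),n=120):
    ax=-np.sin(th)*ex+np.cos(th)*ez; u=np.cos(th)*ex+np.sin(th)*ez
    f=np.linspace(0,2*np.pi,n,endpoint=False)
    return [b+h*ax+.028*(np.cos(a)*u+np.sin(a)*ey) for h in hs for a in f]
def gm(c):
    g=cv2.cvtColor(c['img'],cv2.COLOR_BGR2GRAY).astype(np.float32); return np.hypot(cv2.Sobel(g,5,1,0),cv2.Sobel(g,5,0,1))
def score(G,c,P):
    uv=np.array([proj(c,X) for X in P],np.float32); return float(np.minimum(cv2.remap(G,uv[:,:1],uv[:,1:],1),150).mean())
def best(fs,thr,B0,rng):
    cs=[load(f) for f in fs];Gs=[gm(c) for c in cs];out=[]
    for th in thr:
        for dx in rng:
            for dz in rng:
                b=B0(np.radians(th))+dx*ex+dz*ez
                out.append((round(sum(score(G,c,pts(b,np.radians(th))) for G,c in zip(Gs,cs)),1),th,dx,dz))
    return sorted(out)[::-1][:6]
if __name__=='__main__':
    b0=np.array([.691,-.1793,.037]);t=np.radians(25)
    Q=b0+.028*(np.cos(t)*ex+np.sin(t)*ez)+.011*(-np.sin(t)*ex+np.cos(t)*ez)
    B0=lambda th:Q-.028*(np.cos(th)*ex+np.sin(th)*ez)-.011*(-np.sin(th)*ex+np.cos(th)*ez)
    r=[-.004,-.002,0,.002,.004]
    print(best(['side0','scene0'],[21,23,25,27],B0,r))
    print(best(['d3','s3'],range(8,28,2),B0,r)); print(best(['d3'],range(8,28,2),B0,r))
E
python3 lean.py
```

```text
[(251.6, 25, 0.002, -0.004), (249.5, 25, 0.002, -0.002), (248.2, 23, -0.002, -0.004), (246.7, 25, 0.004, -0.002), (245.4, 23, 0, -0.004), (243.5, 25, 0, -0.004)]
[(162.8, 26, -0.002, -0.002), (162.4, 26, 0, -0.002), (162.1, 26, -0.002, 0), (161.3, 26, -0.002, -0.004), (160.1, 26, -0.004, -0.002), (159.9, 26, 0, 0)]
[(86.6, 26, 0.002, -0.004), (86.0, 12, 0.002, 0), (85.8, 26, 0.002, -0.002), (85.0, 12, 0.002, 0.002), (85.0, 10, -0.002, 0), (84.6, 26, 0, -0.002)]
```

```bash
python3 - <<'E'
from h import *
from lean import *
c=snap('wrist','w3'); o=robot.get_obs(); print(o['ee_pos'],o['force'],o['finger_force'],o['finger_gap'])
b0=np.array([.691,-.1793,.037]);t=np.radians(25)
Q=b0+.028*(np.cos(t)*ex+np.sin(t)*ez)+.011*(-np.sin(t)*ex+np.cos(t)*ez)
B0=lambda th:Q-.028*(np.cos(th)*ex+np.sin(th)*ez)-.011*(-np.sin(th)*ex+np.cos(th)*ez)
r=[-.006,-.003,0,.003,.006]
print('ref',best(['w2'],range(15,29,2),B0,r)[:4])
print(best(['w3'],range(6,28,2),B0,r)); print(best(['w3','s3','d3'],range(6,28,2),B0,r))
cv2.imwrite('pics/w3.png',c['img'])
E
```

```text
[ 0.65853188 -0.17674292  0.14326741] [ 0.52687193  0.46477889 -3.83906239] 12.073253989219666 0.05582538147569334
ref [(81.8, 25, 0.003, 0), (81.5, 27, 0.006, 0.006), (78.2, 21, -0.006, -0.003), (77.8, 27, 0.006, 0.003)]
[(63.4, 12, -0.006, -0.006), (63.2, 16, 0.003, -0.006), (62.2, 16, 0.003, -0.003), (58.2, 18, 0.006, -0.003), (57.0, 14, -0.003, -0.006), (54.6, 18, 0.006, 0)]
[(216.3, 16, 0.003, -0.003), (213.1, 18, 0.006, 0), (212.2, 18, 0.006, -0.003), (209.6, 14, -0.003, -0.006), (207.9, 16, 0.003, -0.006), (205.2, 12, -0.006, -0.006)]
```

View pics/w3.png

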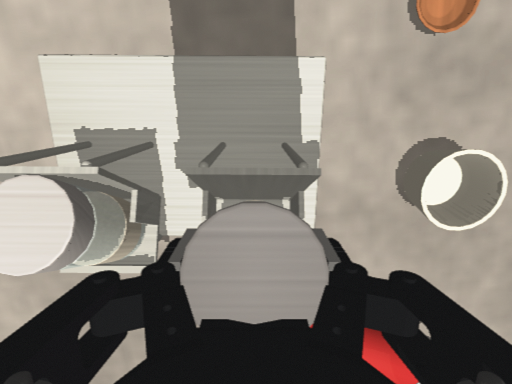

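The wrist view shows the lid's edge (row 203) well away from the backrest's top (row 175). The three-view fit gives a lean of about 16°, so the jar is pivoting as planned. I continue.

Request:
{"method": "move_arm", "body": {
  "targets": [
    [0.65,0.056,-0.005,0.029,0],
    [0.65,0.056,-0.005,0.029,0],
    [0.65,0.057,-0.005,0.024,0],
    [0.65,0.057,-0.005,0.024,0],
    [0.65,0,0,0,0]
  ]
}}

```text
time: 8.43
ee_pos: [0.6758, -0.1782, 0.1512]
eef_rot: [0.142, 3.138, -0.0]
force: [0.2, -0.6, -4.9]
finger_gap: 0.0557
finger_force: 11.9
```

Request:
{"method": "move_arm", "body": {
  "targets": [
    [0.65,0.06,-0.005,0.019,0],
    [0.65,0.06,-0.005,0.019,0],
    [0.65,0,0,0,0]
  ]
}}

```text
time: 8.8
ee_pos: [0.6848, -0.1789, 0.154]
eef_rot: [0.142, 3.138, -0.0]
force: [-0.7, 0.1, -4.0]
finger_gap: 0.0557
finger_force: 12.0
```

```bash
cat > chk.py <<'E'
from lean import *
import sys
n=sys.argv[1]
for k,v in (('w','wrist'),('d','side'),('s','scene')): snap(v,k+n)
o=robot.get_obs(); print(o['ee_pos'],o['force'],o['finger_force'],o['finger_gap'])
b0=np.array([.691,-.1793,.037]);t=np.radians(25)
Q=b0+.028*(np.cos(t)*ex+np.sin(t)*ez)+.011*(-np.sin(t)*ex+np.cos(t)*ez)
B0=lambda th:Q-.028*(np.cos(th)*ex+np.sin(th)*ez)-.011*(-np.sin(th)*ex+np.cos(th)*ez)
r=[-.006,-.003,0,.003,.006]
print(best(['w'+n],range(-8,18,2),B0,r)); print(best(['w'+n,'s'+n,'d'+n],range(-8,18,2),B0,r))
E
python3 chk.py 4
```

```text
[ 0.68448828 -0.17894769  0.15402982] [-0.08628251 -0.77336622 -3.41895952] 11.931117475032806 0.05544942024638797
[(78.5, 0, -0.003, -0.006), (74.6, 4, 0.003, -0.006), (72.4, 2, -0.003, -0.006), (61.5, 6, 0.006, 0), (61.1, 4, 0.006, 0), (59.4, 2, 0, -0.006)]
[(235.3, 0, -0.003, -0.006), (231.6, 4, 0.003, -0.006), (230.4, 4, 0.006, 0), (230.1, 2, -0.003, -0.006), (222.2, 4, 0.006, -0.003), (219.6, 2, 0, -0.006)]
```

Request:
{"method": "move_arm", "body": {
  "targets": [
    [0.65,0,0,0.1,0],
    [0.65,0,0,0.1,0],
    [0.65,0,0,0.15,0],
    [0.65,0,0,0.2,0],
    [0.65,0,0,0.25,0],
    [0.65,0,0,0.25,0],
    [0.65,0,0,0.2,0],
    [0.65,0,0,0.1,0],
    [0.65,0,0,0,0],
    [0.65,0,0,0,0]
  ]
}}

```text
time: 10.2
ee_pos: [0.6843, -0.1789, 0.2548]
eef_rot: [-0.142, -3.138, -0.0]
force: [-0.7, -0.1, -3.9]
finger_gap: 0.0557
finger_force: 12.1
```

```bash
cat > chk2.py <<'E'
from lean import *
import sys
n=sys.argv[1]
for k,v in (('w','wrist'),('d','side'),('s','scene')): snap(v,k+n)
o=robot.get_obs(); e=o['ee_pos'];print(e,o['force'],o['finger_force'],o['finger_gap'])
s0=float(sys.argv[2]) if len(sys.argv)>2 else .115
# axis passes grip point (TCP + 8 mm up), at s from the bottom
G0=e+np.array([0,0,.008])
B0=lambda th:G0-s0*(-np.sin(th)*ex+np.cos(th)*ez)
r=[-.008,-.006,-.004,-.002,0,.002,.004,.006,.008]
print(best(['w'+n],range(-8,14,2),B0,r)); print(best(['w'+n,'s'+n,'d'+n],range(-8,14,2),B0,r))
E
python3 chk2.py 5
```

```text
[ 0.68434853 -0.17890455  0.25488689] [-0.92179482 -0.37462411 -2.87387705] 12.064119949936867 0.05567994672731826
[(85.5, -6, -0.008, -0.008), (84.3, 6, -0.004, -0.008), (83.3, 12, 0, -0.008), (81.9, 12, 0, -0.006), (80.7, 0, -0.004, -0.006), (80.2, 10, -0.002, -0.006)]
[(229.2, 6, 0, -0.004), (228.7, 10, -0.002, -0.006), (228.0, 12, 0, -0.006), (223.7, 10, 0.002, -0.002), (222.8, 6, -0.004, -0.008), (222.6, 12, 0, -0.008)]
```

```bash
cat > fit3.py <<'E'
from lean import *
import sys
from scipy.optimize import differential_evolution
n=sys.argv[1]; ps2=float(sys.argv[2]) if len(sys.argv)>2 else None
cs=[load(k+n) for k in 'wds'];Gs=[cv2.GaussianBlur(gm(c),(0,0),1.2) for c in cs]
e=robot.get_obs()['ee_pos'];G0=e+np.array([0,0,.008])
import lean
if ps2 is not None: lean.ex=np.array([np.cos(ps2),np.sin(ps2),0]);lean.ey=np.array([-np.sin(ps2),np.cos(ps2),0])
def side(c,b,th):
    ax=-np.sin(th)*lean.ex+np.cos(th)*ez; o=-c['R'].T@c['t']; v=np.cross(ax,o-b); v/=np.linalg.norm(v)
    return [b+sg*.028*v+h*ax for sg in (-1,1) for h in np.linspace(.01,.15,60)]
def f(p):
    th,dx,dy,s=p; b=G0+dx*lean.ex+dy*lean.ey-s*(-np.sin(th)*lean.ex+np.cos(th)*ez); t=0
    t+=score(Gs[0],cs[0],pts(b,th,(.15,)))
    for G,c in zip(Gs[1:],cs[1:]): t+=score(G,c,pts(b,th,(.15,.128,0)))+score(G,c,side(c,b,th))
    return -t
for seed in (1,2):
    r=differential_evolution(f,[(-.2,.3),(-.012,.012),(-.006,.006),(.1,.135)],seed=seed,maxiter=40,popsize=10,polish=False)
    th,dx,dy,s=r.x;b=G0+dx*lean.ex+dy*lean.ey-s*(-np.sin(th)*lean.ex+np.cos(th)*ez)
    print(round(r.fun,1),'lean deg',np.degrees(th).round(2),'off',dx.round(4),dy.round(4),'s',s.round(4),'bottom',b.round(4))
E
python3 fit3.py 5
```

```text
-393.2 lean deg 4.67 off -0.0057 -0.0004 s 0.1215 bottom [ 0.6885 -0.1797  0.1418]
-392.8 lean deg 4.97 off -0.0055 -0.0004 s 0.1217 bottom [ 0.6894 -0.1797  0.1416]
```

Request:
{"method": "move_arm", "body": {
  "targets": [
    [0.65,-0.024,0.133,0,0],
    [0.65,-0.049,0.267,0,0],
    [0.65,-0.073,0.4,0,0],
    [0.65,-0.097,0.533,0,0],
    [0.65,-0.112,0.613,0,0],
    [0.65,-0.117,0.64,0,0],
    [0.65,-0.117,0.64,0,0],
    [0.65,-0.112,0.613,0,0],
    [0.65,-0.097,0.533,0,0],
    [0.65,-0.073,0.4,0,0],
    [0.65,-0.049,0.267,0,0],
    [0.65,-0.032,0.174,0,0]
  ]
}}

```text
time: 11.85
ee_pos: [0.6128, 0.2128, 0.2553]
eef_rot: [0.142, 3.138, -0.0]
force: [-0.4, 0.0, -4.2]
finger_gap: 0.0555
finger_force: 12.1
```

Request:
{"method": "move_arm", "body": {
  "targets": [
    [0.65,0,0,-0.1,0],
    [0.65,0,0,-0.2,0],
    [0.65,0,0,-0.25,0],
    [0.65,0,0,-0.2,0],
    [0.65,0,0,-0.08,0],
    [0.65,0,0,0,0],
    [0.65,0,0,0,0]
  ]
}}

```text
time: 12.72
ee_pos: [0.6133, 0.2121, 0.1936]
eef_rot: [0.142, 3.138, 0.0]
force: [0.2, -0.3, -3.4]
finger_gap: 0.0555
finger_force: 12.1
```

```bash
python3 chk2.py 6 | head -1; python3 fit3.py 6
```

```text
[0.61320555 0.21208929 0.19349262] [ 0.62077636 -1.1798797  -4.47241249] 12.067886888980865 0.05571986460778935
-439.4 lean deg 3.61 off -0.0032 0.0 s 0.1344 bottom [0.6184 0.2117 0.0674]
-440.3 lean deg 3.28 off -0.0033 -0.0003 s 0.1343 bottom [0.6175 0.2114 0.0674]
```

Request:
{"method": "move_arm", "body": {
  "targets": [
    [0.65,0,0,-0.02,0],
    [0.65,0,0,-0.02,0],
    [0.65,0,0,-0.02,0],
    [0.65,0,0,-0.02,0],
    [0.65,0,0,0,0]
  ]
}}

```text
time: 13.5
ee_pos: [0.613, 0.212, 0.1869]
eef_rot: [-0.142, -3.138, 0.0]
force: [-0.4, 0.2, -2.8]
finger_gap: 0.0556
finger_force: 12.1
```

Request:
{"method": "move_arm", "body": {
  "targets": [
    [0.65,0,0,-0.02,0],
    [0.65,0,0,-0.02,0],
    [0.65,0,0,-0.02,0],
    [0.65,0,0,0,0]
  ]
}}

```text
time: 14.0
ee_pos: [0.613, 0.212, 0.1824]
eef_rot: [-0.142, -3.138, 0.0]
force: [1.0, -0.7, -3.6]
finger_gap: 0.0556
finger_force: 12.1
```

Request:
{"method": "move_arm", "body": {
  "targets": [
    [0.65,0,0,-0.02,0],
    [0.65,0,0,-0.02,0],
    [0.65,0,0,-0.02,0],
    [0.65,0,0,0,0]
  ]
}}

```text
time: 14.5
ee_pos: [0.613, 0.212, 0.1779]
eef_rot: [-0.142, -3.138, 0.0]
force: [-0.0, -0.8, -3.0]
finger_gap: 0.0555
finger_force: 12.1
```

Request:
{"method": "move_arm", "body": {
  "targets": [
    [0.65,0,0,-0.02,0],
    [0.65,0,0,-0.02,0],
    [0.65,0,0,0,0]
  ]
}}

```text
time: 14.88
ee_pos: [0.613, 0.212, 0.1749]
eef_rot: [-0.142, -3.138, 0.0]
force: [0.3, -0.3, -3.3]
finger_gap: 0.0555
finger_force: 12.1
```

Request:
{"method": "move_arm", "body": {
  "targets": [
    [0.65,0,0,-0.02,0],
    [0.65,0,0,-0.02,0],
    [0.65,0,0,0,0]
  ]
}}

```text
time: 15.25
ee_pos: [0.6131, 0.212, 0.1721]
eef_rot: [0.142, 3.138, -0.0]
force: [0.7, 0.5, -2.3]
finger_gap: 0.0556
finger_force: 12.3
```

Request:
{"method": "move_arm", "body": {
  "targets": [
    [0.65,0,0,-0.02,0],
    [0.65,0,0,0,0]
  ]
}}

```text
time: 15.5
ee_pos: [0.6132, 0.2121, 0.1707]
eef_rot: [0.142, 3.138, 0.0]
force: [0.7, 0.1, 1.3]
finger_gap: 0.0562
finger_force: 12.5
```

Request:
{"method": "move_arm", "body": {
  "targets": [
    [0.65,0,0,-0.02,0],
    [0.65,0,0,0,0]
  ]
}}

```text
time: 15.75
ee_pos: [0.6132, 0.212, 0.1692]
eef_rot: [0.142, 3.138, 0.0]
force: [1.7, -0.8, 3.7]
finger_gap: 0.0557
finger_force: 12.7
```

Request:
{"method": "move_arm", "body": {
  "targets": [
    [0.65,0,0,-0.02,0],
    [0.65,0,0,0,0]
  ]
}}

```text
time: 16.0
ee_pos: [0.6133, 0.212, 0.1677]
eef_rot: [0.143, 3.138, 0.0]
force: [0.6, -0.1, 7.0]
finger_gap: 0.0556
finger_force: 12.9
```

```bash
python3 chk2.py 7 | head -1; python3 fit3.py 7
python3 - <<'E'
from h import *
f=lambda i,x,y,w,h,k:cv2.resize(i[y:y+h,x:x+w],None,fx=k,fy=k,interpolation=cv2.INTER_CUBIC)
cv2.imwrite('pics/c7.png',np.hstack([f(load('d7')['img'],190,110,130,195,3),f(load('s7')['img'],310,110,130,195,3)]))
E
```

```text
[0.61328481 0.21201171 0.16784468] [ 1.24529496 -0.08488258  6.33795596] 12.90809914469719 0.05606482261195886
-432.8 lean deg 5.12 off -0.0054 -0.0003 s 0.1217 bottom [0.6187 0.2112 0.0546]
-433.4 lean deg 5.29 off -0.0051 -0.0004 s 0.1221 bottom [0.6193 0.2111 0.0543]
```

View pics/c7.png

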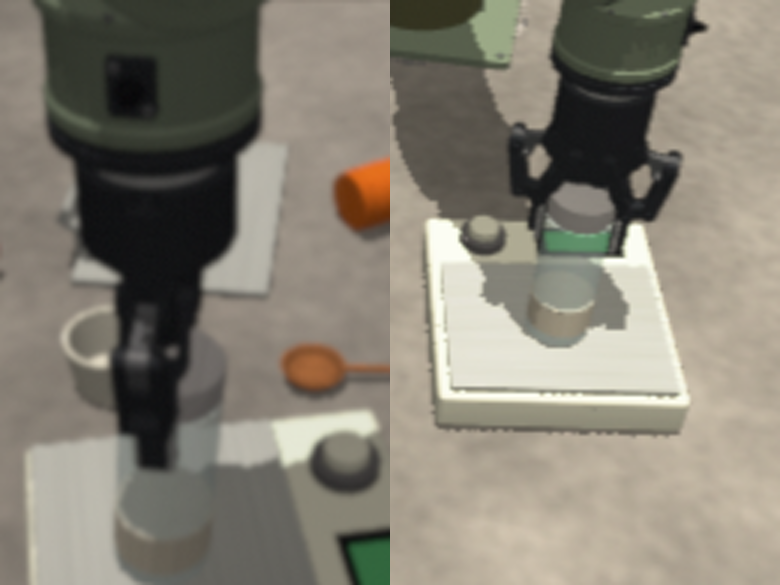

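The jar stands near the middle of the pan and still leans about 5° towards the robot. I'll draw its top about 10 mm in +x to right it before letting go.

Request:
{"method": "move_arm", "body": {
  "targets": [
    [0.65,0.027,-0.002,0,0],
    [0.65,0.027,-0.002,0,0],
    [0.65,0.027,-0.002,0,0],
    [0.65,0,0,0,0]
  ]
}}

```text
time: 16.65
ee_pos: [0.6192, 0.2116, 0.1675]
eef_rot: [0.142, 3.138, -0.0]
force: [0.9, -0.3, 3.6]
finger_gap: 0.0559
finger_force: 12.7
```

Request:
{"method": "move_arm", "body": {
  "targets": [
    [0.65,0.027,-0.002,0,0],
    [0.65,0.027,-0.002,0,0],
    [0.65,0,0,0,0]
  ]
}}

```text
time: 17.02
ee_pos: [0.623, 0.2113, 0.1674]
eef_rot: [-0.142, -3.138, 0.0]
force: [-2.5, -0.4, 3.4]
finger_gap: 0.0554
finger_force: 12.7
```

```bash
python3 chk2.py 8 | head -1; python3 fit3.py 8
```

```text
[0.62303909 0.21126957 0.16749958] [-1.71632249 -0.39770071  3.82517631] 12.685711607336998 0.05568555456498541
-405.8 lean deg 0.68 off -0.0071 -0.0004 s 0.1224 bottom [0.6174 0.2113 0.0532]
-403.6 lean deg -2.57 off -0.0025 -0.0005 s 0.1225 bottom [0.615  0.2115 0.0531]
```

Upright now. I ease off to the jar's own weight and then open slowly.

Request:
{"method": "move_arm", "body": {
  "targets": [
    [0.65,-0.005,0,0.012,0],
    [0.65,0,0,0.012,0],
    [0.65,0,0,0,0],
    [0.655,0,0,0,0],
    [0.66,0,0,0,0],
    [0.67,0,0,0,0],
    [0.69,0,0,0,0],
    [0.74,0,0,0,0],
    [0.8,0,0,0,0],
    [1,0,0,0,0],
    [1,0,0,0,0],
    [1,0,0,0,0]
  ]
}}

```text
time: 18.68
ee_pos: [0.6228, 0.2113, 0.1694]
eef_rot: [0.142, 3.138, -0.0]
force: [0.5, -0.4, -0.3]
finger_gap: 0.0856
finger_force: 0.0
```

```bash
python3 chk2.py 9 | head -1; python3 fit3.py 9
```

```text
[0.6228181  0.21127746 0.16934583] [-1.10811874  0.57097818  0.06312296] 0.0 0.08542574022867346
-391.7 lean deg -0.33 off -0.0051 -0.0005 s 0.1318 bottom [0.6169 0.2113 0.0455]
-391.6 lean deg -0.72 off -0.0053 -0.0005 s 0.1321 bottom [0.6159 0.2114 0.0452]
```

Request:
{"method": "move_arm", "body": {
  "targets": [
    [1,0,0,0.1,0],
    [1,0,0,0.3,0],
    [1,0,0,0.5,0],
    [1,0,0,0.6,0],
    [1,0,0,0.4,0],
    [1,0,0,0,0],
    [1,0,0,0,0],
    [1,0,0,0,0]
  ]
}}

```text
time: 19.82
ee_pos: [0.6226, 0.2112, 0.3111]
eef_rot: [-0.142, -3.137, 0.001]
force: [-1.0, 0.1, -0.3]
finger_gap: 0.0856
finger_force: 0.0
```

```bash
python3 - <<'E'
from h import *
from lean import *
for k,v in (('w','wrist'),('d','side'),('s','scene')): snap(v,k+'10')
o=robot.get_obs();print(o['ee_pos'],o['force'])
cs=[load(k+'10') for k in 'wds'];Gs=[gm(c) for c in cs];out=[]
for x in np.arange(.606,.630,.002):
  for y in np.arange(.203,.220,.002):
    for z in np.arange(.052,.068,.002):
      b=np.array([x,y,z]); out.append((round(sum(score(G,c,pts(b,0,(.15,),60)) for G,c in zip(Gs,cs)),1),x.round(3),y.round(3),z.round(3)))
print(sorted(out)[::-1][:3])
# unmoved things: side view before/after
g=lambda n:cv2.cvtColor(load(n)['img'],cv2.COLOR_BGR2GRAY)
for m,i,j,(x,y,w,h) in [('ramekin','side0','d10',(208,208,38,40)),('spoon','side0','d10',(280,222,90,24)),('short','scene0','s10',(165,170,38,50)),('button','scene0','s10',(328,178,26,20)),('button d','side0','d10',(290,248,32,28))]:
    r=cv2.matchTemplate(g(j)[y-8:y+h+8,x-8:x+w+8],g(i)[y:y+h,x:x+w],cv2.TM_CCOEFF_NORMED);_,v,_,l=cv2.minMaxLoc(r);print(m,l[0]-8,l[1]-8,round(v,3))
E
```

```text
[0.62271665 0.2112596  0.31147355] [-0.6323618   0.42422265  0.3752684 ]
[(301.7, np.float64(0.62), np.float64(0.211), np.float64(0.056)), (297.5, np.float64(0.618), np.float64(0.211), np.float64(0.058)), (297.0, np.float64(0.618), np.float64(0.211), np.float64(0.056))]
ramekin 0 0 0.589
spoon 0 0 0.999
short 0 0 1.0
button 0 0 0.822
button d 0 0 0.763
```

```bash
python3 -c "
from plant import robot
print(robot.finish_job())"
```

```text
the job is handed in; nothing more can be done
None
```

I pressed the tare button fully and let it up, then stood the tall jar upright on the pan, about 7 mm from its centre by the camera fit, let go, and handed the job in; no verdict was returned.

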